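# Line up the dishes with the straightedge, then hang it up by its slot

### The arm

A 7-joint arm with a two-finger parallel gripper is mounted at the origin on a cart in front of the work surface, level with it; the furniture and walls round the work are solid. World frame = base frame: x ahead of the robot, y to its left, z up, the work surface at z = 0. Lengths are in m, angles in rad, forces in N, time in s.
With the tool pointing down it reaches from about 0.4 to 0.75 m from the base axis. Payload 19.5 kg.
Tool frame: the origin (TCP) lies between the finger pads; the fingertips stand 14 mm ahead of it and the grasp point (between the pads) lies 5 mm behind it; z points along the fingers, y is the line along which they close (so a half turn about z gives the same grasp; the last joint's range is limited). The gripper opens to 85 mm and grips with 20 to 120 N. Pads are 22 mm wide; open, the fingers measure 114 mm over their backs; the gripper's body (76 mm by 85 mm) begins 54 mm behind the grasp point. The pads swing forward as they close: fully open they stand 13 mm farther back than shut.
Start: joints at [-1.316, 0.707, -0.028, 1.485, 0.022, 0.951, -0.075], TCP at [0.168, 0.55, 0.245] pointing down, gripper open.
Joint ranges: [-2.71, 2.71], [-0.32, 2.16], [-1.57, 1.52], [0, 2.45], [-1.46, 4.6], [0, 2.02], [-2.83, 2.83]. Speed limits (rad/s): [1.89, 1.89, 2.57, 2.57, 3.01, 3.01, 3.01].

### API

Orientations are given as a unit quaternion [w, x, y, z].
In Python, from cell import robot, viewer gives the robot as it stands. The module is installed in compiled form; this text tells all that it offers.
- The arm moves only by the shell command python3 -m crank 'ROWS' [OPENING]. ROWS is JSON, a list of rows, each a list of 2 entries, a list of its own where there are three numbers: the shift along the world's x, y, z in m, then the turn, a rotation vector about the world's x, y, z in degrees. In form: [[[dx, dy, dz], [rx, ry, rz]], ...]. A call has 1 to 5 rows; each row is the pose to reach, as a shift and turn from the pose commanded when the call began; what a row does not reach only later rows make up. A row lasts 1/12 s, in which the tool goes at most 41.7 mm and 7.16 degrees, less where a joint would pass 70% of its speed; a pose out of reach is approached as far as the arm can. A call with a gripper value outside its range is refused whole. OPENING is the closure in counts, from 0 (fully open) to 255 (shut), set as the call begins (- or left out, the last holds). The fingers move at their own pace and stop on an object; the grip force is fixed at half the most. Time passes only in rows, so rows that repeat a pose let the fingers close. It gives the time, the measured TCP pose, the force, the opening and the grip force at its end, in the units of the state.
- robot.get_obs(): the state, without advancing time (a new reading comes with each control period).
- viewer.read_camera(name): name is "scene" or "top" or "wrist"; returns the picture (420x560x3 uint8, blue, green, red); there is no depth.
- viewer.camera_model(name): a dict with "camera_matrix" (3x3 intrinsics, pixels), "position" and "orientation" of the camera in the world; the wrist camera has in their place "mount" (4x4, takes a point from camera to tool coordinates, whose origin is the TCP and whose axes are the flange's). Camera axes: x right, y down, z forward; pixel columns grow to the right and rows downward; lengths in m; the calibration is good to about 2 mm. A picture is of the moment at which its call begins: read the wrist's pose just before it. camera_model takes no time and is no camera call.
- robot.hand_in(): hands the job in; it is judged then, once.
The state is a dict: "time_s": time; "joint_pos": joint angles; "dq": joint speeds; "joint_efforts": joint torques, N m; "tool_pos": TCP position; "tool_rot": TCP orientation; "contact_force": force on the tool from outside, world axes, zero at the start; "moment": the same for the moment, N m; "width": finger opening in m; "gripper_force": force on a finger pad.
Only numpy, scipy, OpenCV 4.12 (cv2) and the standard library are available. Lean on these libraries where they do the work, as an engineer would, in place of code of your own. Each camera call takes 0.05 s, during which the arm holds its last target. There are 200 camera calls.

### The job

Take the orange straightedge out of its rest and use its long edge to push the three petri dishes up against the aluminium stop rail in one row, without touching the dishes with the gripper. Then hang the straightedge on the stand: slide its side slot sideways over the pin under the little shelf, let it down so that the pin sits in the notch at the end of the slot, and let go, leaving it hanging still and the dishes in their row. Leave the other things on the bench where they are.

Things in the scene. Friction and masses are not known exactly. Their poses are not given: they have to be found in the camera images.
- straightedge: Orange plastic plate, 6 mm thick (x), 200 mm long (y -100 to +100), about 90 g, balanced under its notch so that it hangs level. Origin: centre of its long lower edge; z up, x normal to the plate. The bar is z 0 to 34 mm over the full length; an ear (-y end) and a slotted tab (middle) rise from it. Starts upright in the rest, lower edge 10 mm above the worktop, yaw that of the rest.
- ear (a point): Where to grip the straightedge: on its ribbed ear at its (0, -79, 52) mm, fingers closing along its x. The ear is y -100 to -58, up to z = 78 mm.
- slot (a point): Mouth of the slot, at the straightedge's (0, 18, 57) mm, the tab's +y edge. The tab is y -38 to +18, up to z = 88 mm. The slot is level, 14 mm high (z 50 to 64), opens towards +y and ends at y = -22; at that closed end a notch 12 mm wide (y -22 to -10) goes up from the slot to z = 74.
- notch (a point): Point on the straightedge at its (x 0, y -16, z 70) mm: where the axis of the 8 mm pin lies when the pin sits in the notch (pin top against the notch top). In the slot, before letting down, the pin axis is at z = 57. The bar reaches 116 mm beyond the notch towards +y, so start at least 150 mm out on the -y side to keep it clear of the post while lining up.
- rest: Fixed grey rest: base 75 x 115 x 10 mm (y -38 to +78 of its own frame) with two pairs of fins up to z = 37 mm (at y = -22 and +62, 26 mm over both fins) that hold the bar in an 8 mm gap. Origin on the worktop below the middle of the straightedge; lift the straightedge at least 40 mm straight up to leave it.
- rail: Fixed aluminium stop rail on the worktop, 16 mm thick (x), 220 mm long (y), 22 mm high; origin at the centre of its underside. Its flat front face, towards the robot and the dishes, is at x = -8 mm of its frame. The dishes stand 70 to 135 mm in front of it, within y -67 to +67 of its frame.
- dish_a: Lidded petri dish with yellowish content, about 55 mm across, 14 mm high, 18 g; origin centre of underside. It slides on the worktop; its solid is a 50 mm square block, so at the rail its centre is 25 to 36 mm from the rail's face.
- dish_b: The same with orange-brown content.
- dish_c: The same with pale blue-grey content.
- stand: Fixed stand: base 120 x 130 x 14 mm (x -50 to +70), post 36 mm wide (x +20 to +44), a pin from the post towards -x, and above it a white shelf that carries a blue slide box. Origin: on the worktop, below pin.
- shelf_edge (a point): Middle of the lower -y edge of the stand's shelf (y = -50 mm of the stand, 245 mm up). The shelf is 18 mm thick, x -55 to +55, y -50 to +60 mm. It leaves no room for an upright gripper at the pin: grip the ear, and come in from the -y side, with the hand leaning 25 to 45 degrees towards -y (fingers pointing down and towards +y).
- pin (a point): Middle of the free length of the stand's pin, 200 mm above the worktop, axes as the stand's. Steel pin 8 mm in diameter along the stand's x, free from x = -23 to +20 mm of this point; at its -x end a black head 20 mm in diameter, 6 mm thick, so the slot must come over the pin from the side (moving along the stand's +y).
- marker_blue: Bystander: blue marker, 131 mm, lying; origin centre of underside.
- tape_roll: Bystander: tape roll, 66 mm across, 19 mm high.
- pipet_bulb: Bystander: red rubber bulb, 48 x 81 x 48 mm.
Mind the look-alikes: they are no part of the job. Leave any pink or turquoise look-alike of the dish_c alone.

How it is judged:
On the way:
1. all three dishes stand in a row at the stop rail (x of dish_a in the frame of rail between -0.05 and -0.015 m and y of dish_a in the frame of rail between -0.11 and 0.11 m and angle between each of dish_a, dish_b, dish_c's own z axis and vertical below 0.15 rad and x of dish_b in the frame of rail between -0.05 and -0.015 m and y of dish_b in the frame of rail between -0.11 and 0.11 m and x of dish_c in the frame of rail between -0.05 and -0.015 m and y of dish_c in the frame of rail between -0.11 and 0.11 m), for 0.2 s.
At the end, for the whole second after the job is handed in: The straightedge hangs from the stand's pin, pin in the notch (within 7 mm sideways and 6 mm in height) between head and post, upright within 0.2 rad, let go and at rest; all three dishes lie flat within the rail's length with their centres less than 42 mm from its front face (all of step 1 and x of notch in the frame of pin between -0.021 and 0.021 m and y of notch in the frame of pin between -0.007 and 0.007 m and z of notch in the frame of pin between -0.006 and 0.006 m and angle between straightedge's own z axis and vertical below 0.2 rad and angle between the y axis of straightedge and the y axis of stand, either way round below 0.5 rad and contact force between straightedge and stand above 0.2 N and contact force between the fingers and straightedge below 0.1 N and linear speed of straightedge below 0.03 m/s and linear speed of each of dish_a, dish_b, dish_c below 0.02 m/s); the robot touches nothing.
It fails at once if the robot touches a dish itself (contact force between any of the fingers, the arm and dish_a above 0.3 N or contact force between any of the fingers, the arm and dish_b above 0.3 N or contact force between any of the fingers, the arm and dish_c above 0.3 N).
It fails at once if a bystander is moved more than 20 mm (distance of any of marker_blue, tape_roll, pipet_bulb from where it was at the start of the episode above 0.02 m).
It also fails if it takes over 48 s, if anything falls off the work surface, if the arm or the gripper's body presses on something with over 40 N, if the wrist force passes 120 N, or if a joint passes its speed limit or range.

## Working session

There is one attempt and no reset: what is moved stays moved. The work goes in short steps, Python scripts to look and compute and a shell command to move; the robot and the scene stay as the last step left them, time stands still between calls to the robot, and variables do not carry over. Pictures are saved under pics/ and viewed, at most 10 in all, crops included, and the job is handed in when it is done.

```bash
mkdir -p pics; cat > h.py <<'E'
import numpy as np, cv2
from cell import robot, viewer
from scipy.spatial.transform import Rotation as R
def q2R(q): return R.from_quat([q[1],q[2],q[3],q[0]]).as_matrix()
def cam(name):
    m=viewer.camera_model(name); K=np.array(m["camera_matrix"])
    if "mount" in m:
        o=robot.get_obs(); T=np.eye(4); T[:3,:3]=q2R(o["tool_rot"]); T[:3,3]=o["tool_pos"]
        T=T@np.array(m["mount"]); return K,T[:3,:3],T[:3,3]
    o=np.array(m["orientation"]); 
    return K,(q2R(o) if o.size==4 else o),np.array(m["position"])
def ray(c,u,v):
    K,Rm,p=c; d=Rm@np.linalg.inv(K)@np.array([u,v,1.]); return p,d/np.linalg.norm(d)
def onz(c,u,v,z):
    p,d=ray(c,u,v); return p+d*(z-p[2])/d[2]
def proj(c,X):
    K,Rm,p=c; x=K@(Rm.T@(np.array(X)-p)); return x[:2]/x[2]
E
python3 - <<'E'
from h import *
for n in ("scene","top"):
    im=viewer.read_camera(n); cv2.imwrite(f"pics/{n}0.png",im); print(n,[np.round(a,3).tolist() for a in cam(n)])
print(np.array(viewer.camera_model("wrist")["mount"]).round(3).tolist()); o=robot.get_obs(); print(o)
E
```

```text
scene [[[497.031, 0.0, 281.401], [0.0, 497.031, 202.998], [0.0, 0.0, 1.0]], [[-0.675, -0.387, 0.627], [-0.737, 0.324, -0.593], [0.026, -0.863, -0.505]], [-0.339, 0.829, 0.857]]
top [[[419.195, 0.0, 287.454], [0.0, 419.195, 211.577], [0.0, 0.0, 1.0]], [[0.002, -0.996, 0.091], [-1.0, -0.003, -0.015], [0.015, -0.091, -0.996]], [0.445, 0.045, 1.135]]
[[0.001, -0.962, -0.273, 0.07], [1.0, 0.0, 0.001, -0.001], [-0.001, -0.273, 0.962, -0.128], [0.0, 0.0, 0.0, 1.0]]
{'time_s': 0.1, 'joint_pos': array([-1.31571994,  0.7070155 , -0.02757636,  1.48491459,  0.02200669,
        0.95092613, -0.07549505]), 'dq': array([-0.00070287, -0.0018469 ,  0.00040796, -0.00185534, -0.00020153,
        0.00045439, -0.00104843]), 'joint_efforts': array([ 2.61746842e-03, -8.84319520e+01,  1.23749502e+00, -2.36463028e+01,
        1.72054995e-02,  4.95251603e-03, -2.38945751e-05]), 'tool_pos': array([0.16810946, 0.54965416, 0.24489796]), 'tool_rot': array([-4.08579760e-05,  1.47855821e-01,  9.89008809e-01, -4.78807634e-04]), 'contact_force': array([0.09025981, 0.12365572, 0.75677761]), 'moment': array([-0.01863186,  0.0404888 ,  0.0106079 ]), 'gripper_force': 0.0, 'width': 0.08516309571041428}
```

View pics/scene0.png

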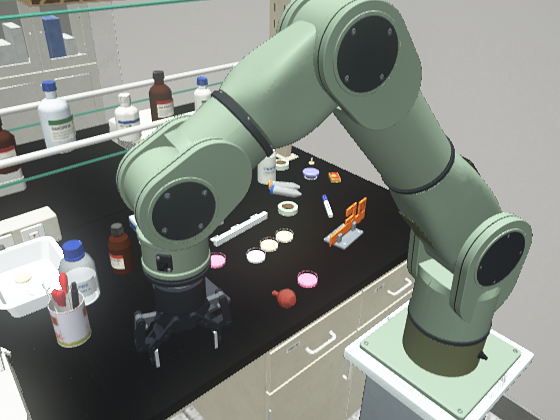

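View pics/top0.png

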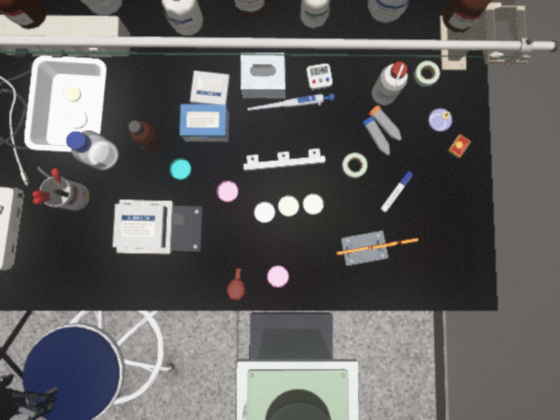

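The top view shows the straightedge at about (378,247), the rail at (285,160), and the three pale dishes at (264,212), (289,206) and (313,204). The stand's shelf is at (145,227) with its dark base at (187,228). The pink and turquoise discs are look-alikes. Next I measure these.

```bash
python3 - <<'E'
from h import *
im=cv2.imread("pics/top0.png"); c=cam("top"); hsv=cv2.cvtColor(im,cv2.COLOR_BGR2HSV)
def blobs(mask,roi,amin=30):
    u0,v0,u1,v1=roi; m=np.zeros_like(mask); m[v0:v1,u0:u1]=mask[v0:v1,u0:u1]
    cs,_=cv2.findContours(m,cv2.RETR_EXTERNAL,cv2.CHAIN_APPROX_NONE)
    return [k for k in cs if cv2.contourArea(k)>amin]
white=((hsv[...,2]>140)).astype(np.uint8)*255
for k in blobs(white,(240,190,330,226)):
    (u,v),r=cv2.minEnclosingCircle(k); print("dish",round(u,1),round(v,1),round(r,1),onz(c,u,v,.014).round(4),im[int(v),int(u)])
for k in blobs(((hsv[...,2]>110)).astype(np.uint8)*255,(235,145,332,176)):
    rr=cv2.minAreaRect(k); print("rail",rr); 
    print(np.array([onz(c,*p,.022) for p in cv2.boxPoints(rr)]).round(4).tolist())
org=cv2.inRange(hsv,(3,120,100),(25,255,255))
for k in blobs(org,(325,225,430,275),3):
    rr=cv2.minAreaRect(k); print("edge",rr,cv2.contourArea(k)); print(np.array([onz(c,*p,.044) for p in cv2.boxPoints(rr)]).round(4).tolist())
grey=cv2.inRange(im,(70,70,70),(170,170,170))
for k in blobs(grey,(330,225,400,275),60): 
    rr=cv2.minAreaRect(k);print("rest",rr);print(np.array([onz(c,*p,.01) for p in cv2.boxPoints(rr)]).round(4).tolist())
for k in blobs(white,(105,190,180,262),300):
    rr=cv2.minAreaRect(k);print("shelf",rr);print(np.array([onz(c,*p,.263) for p in cv2.boxPoints(rr)]).round(4).tolist())
a=cv2.resize(im[145:275,225:425],None,fx=4,fy=4,interpolation=cv2.INTER_CUBIC)[:,:800]
cv2.imwrite("pics/c1.png",a)
cv2.imwrite("pics/c2.png",cv2.resize(im[185:275,95:215],None,fx=6,fy=6,interpolation=cv2.INTER_CUBIC))
E
```

```text
dish 264.1 211.8 10.4 [0.5466 0.0909 0.014 ] [249 249 250]
dish 288.2 205.5 10.5 [0.5639 0.0263 0.014 ] [239 249 249]
dish 312.7 203.7 10.4 [ 0.5689 -0.0398  0.014 ] [243 249 250]
rail ((283.55938720703125, 158.59405517578125), (15.224068641662598, 82.58808898925781), 84.2894058227539)
[[0.699, 0.1518, 0.022], [0.7228, -0.0701, 0.022], [0.6812, -0.0739, 0.022], [0.6577, 0.1473, 0.022]]
edge ((377.03094482421875, 246.17306518554688), (4.570556640625, 83.18412780761719), 79.87532806396484) 174.0
[[0.4417, -0.0968, 0.044], [0.4801, -0.3114, 0.044], [0.4684, -0.3132, 0.044], [0.4301, -0.0988, 0.044]]
rest ((365.71600341796875, 255.68801879882812), (13.237524032592773, 44.09526443481445), 79.69515228271484)
[[0.4366, -0.1204, 0.01], [0.4579, -0.2373, 0.01], [0.4232, -0.243, 0.01], [0.4021, -0.1263, 0.01]]
rest ((362.7320556640625, 240.2760009765625), (14.5791654586792, 43.916378021240234), 79.69515228271484)
[[0.4796, -0.1127, 0.01], [0.501, -0.2295, 0.01], [0.4625, -0.2358, 0.01], [0.4413, -0.1193, 0.01]]
shelf ((142.22055053710938, 226.5452117919922), (57.84922409057617, 53.18575668334961), 2.12109637260437)
[[0.4398, 0.3921, 0.263], [0.5499, 0.3924, 0.263], [0.5458, 0.2724, 0.263], [0.4356, 0.2735, 0.263]]
```

View pics/c2.png

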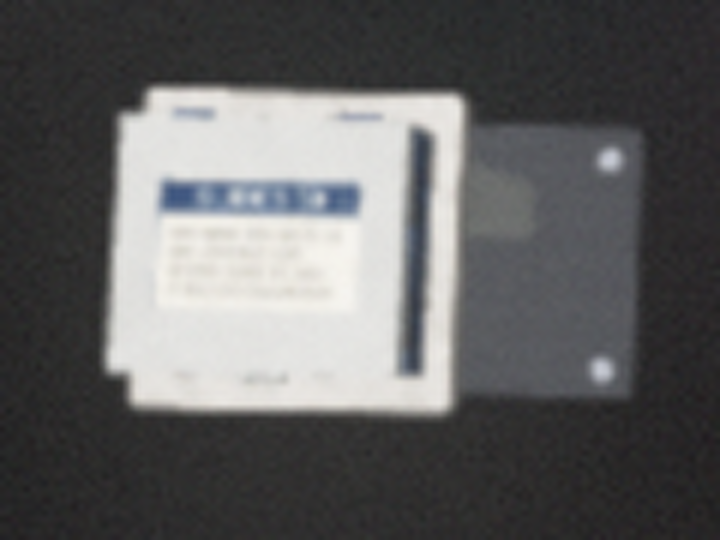

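View pics/c1.png

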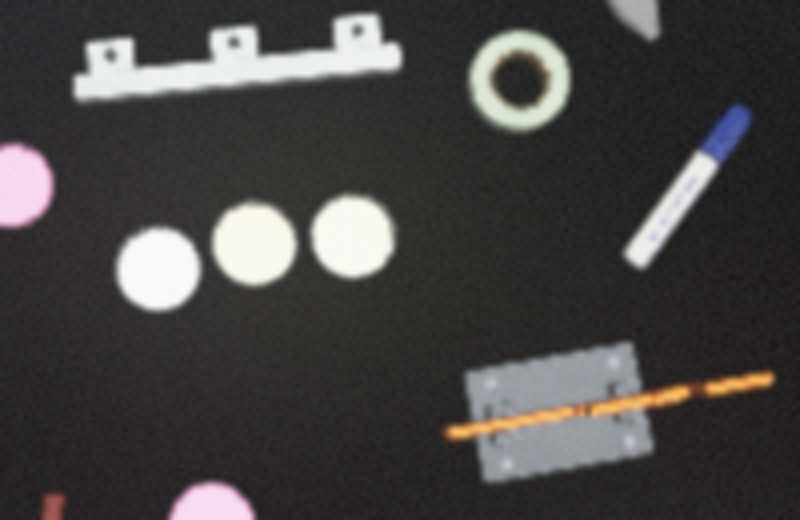

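The crops show the stand yawed about -2°, with its shelf's -y edge at px (172,227). The rail's front foot runs from px (244,170) to (325.5,162.5), a yaw of about 5°, and the straightedge is at about 10°. I start moving: up and over towards the rest.

```bash
U='[[0,0,0.16],[0,0,-30]]'; unset U
python3 -m crank '[[[0,0,0.16],[0,0,-30]],[[0,0,0.16],[0,0,-30]],[[0,0,0.16],[0,0,-30]],[[0,0,0.16],[0,0,-30]],[[0,0,0.16],[0,0,-30]]]' 0
python3 -m crank '[[[0.13,-0.16,0],[0,0,-32]],[[0.13,-0.16,0],[0,0,-32]],[[0.13,-0.16,0],[0,0,-32]],[[0.13,-0.16,0],[0,0,-32]],[[0.13,-0.16,0],[0,0,-32]]]'
python3 -m crank '[[[0.12,-0.17,0],[0,0,0]],[[0.12,-0.17,0],[0,0,0]],[[0.12,-0.17,0],[0,0,0]],[[0.12,-0.17,0],[0,0,0]],[[0.12,-0.17,0],[0,0,0]]]'
python3 -m crank '[[[0.03,-0.2,-0.05],[0,0,0]],[[0.03,-0.2,-0.05],[0,0,0]],[[0.03,-0.2,-0.05],[0,0,0]],[[0.03,-0.2,-0.05],[0,0,0]],[[0.03,-0.2,-0.05],[0,0,0]]]'
cat >> h.py <<'E'
def lean(yaw,th):
    """target tool rotation: tool y along +x of an object at yaw, hand leaning th towards -y (degrees)"""
    return R.from_euler('z',yaw,degrees=True).as_matrix()@R.from_euler('x',th,degrees=True).as_matrix()@np.array([[0,1,0],[1,0,0],[0,0,-1.]])
def togo(P,Rt):
    o=robot.get_obs(); rv=R.from_matrix(Rt@q2R(o["tool_rot"]).T).as_rotvec(degrees=True)
    print("t",round(o["time_s"],2),"shift",(np.array(P)-o["tool_pos"]).round(4),"turn",rv.round(2))
def yawM(y): return R.from_euler('z',y,degrees=True).as_matrix()
E
python3 - <<'E'
from h import *
O=np.array([.4551,-.1976,.010]); Rt=lean(10.25,40); ear=O+yawM(10.25)@[0,-.079,.052]; P=ear+.005*Rt[:,2]
print(q2R(robot.get_obs()["tool_rot"]).round(3).tolist(),Rt.round(3).tolist(),P); togo(P,Rt)
c=cam("top")
px=[(95+a/6,185+b/6) for a,b in ((465,95),(455,410),(148,88),(130,405))]; print("shelf top",[onz(c,*p,.263)[:2].round(4) for p in px])
px=[(95+a/6,185+b/6) for a,b in ((642,130),(632,398))]; print("base",[onz(c,*p,.014)[:2].round(4) for p in px])
print("rail foot",[onz(c,*p,0)[:2].round(4) for p in ((244,170),(325.5,162.5))])
print("rail top",[onz(c,225+a/4,145+b/4,.022)[:2].round(4) for a,b in ((74,76),(401,45))])
cv2.imwrite("pics/w1.png",viewer.read_camera("wrist")); cv2.imwrite("pics/scene1.png",viewer.read_camera("scene"))
E
```

```text
time_s: 0.52
tool_pos: [0.1684, 0.5507, 0.4113]
tool_rot: [-0.001, 0.402, 0.915, 0.004]
contact_force: [0.2, 0.0, 0.1]
width: 0.0856
gripper_force: 0.0
time_s: 0.93
tool_pos: [0.299, 0.3878, 0.4052]
tool_rot: [-0.0, 0.639, 0.769, -0.0]
contact_force: [1.7, 0.9, 0.4]
width: 0.0853
gripper_force: 0.0
time_s: 1.35
tool_pos: [0.4188, 0.2179, 0.4052]
tool_rot: [-0.0, 0.636, 0.772, -0.0]
contact_force: [1.4, 1.8, -0.0]
width: 0.0852
gripper_force: 0.0
time_s: 1.77
tool_pos: [0.4478, 0.018, 0.3547]
tool_rot: [-0.0, 0.636, 0.772, -0.0]
contact_force: [1.0, 0.3, -0.6]
width: 0.0851
gripper_force: 0.0
[[-0.191, 0.982, -0.0], [0.982, 0.191, 0.0], [0.0, -0.0, -1.0]] [[-0.136, 0.984, -0.114], [0.754, 0.178, 0.633], [0.643, 0.0, -0.766]] [ 0.46858564 -0.27217657  0.05816978]
t 1.77 shift [ 0.0207 -0.2901 -0.2966] turn [39.31  7.37 -0.74]
shelf top [array([0.5463, 0.2716]), array([0.4373, 0.2721]), array([0.5483, 0.3812]), array([0.4388, 0.3832])]
base [array([0.5599, 0.2572]), array([0.4407, 0.2592])]
rail foot [array([0.6627, 0.1472]), array([ 0.6847, -0.0765])]
rail top [array([0.6748, 0.1468]), array([ 0.6972, -0.0736])]
```

View pics/scene1.png

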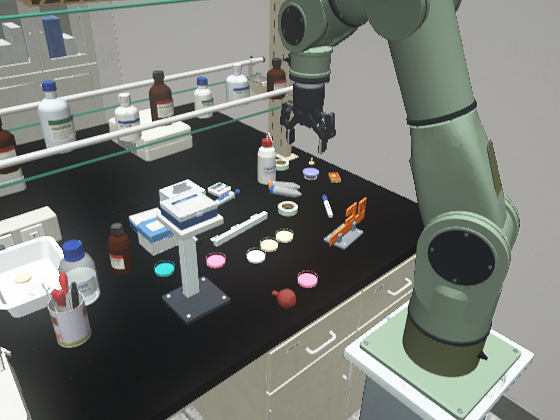

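The scene view shows the stand clear: post at (187,265), shelf at about (188,215). The straightedge is at (348,222) in its rest, with the ear at the far right end. I move to above the ear with the lean.

```bash
python3 -m crank '[[[0.01,-0.15,-0.08],[20,3.7,-0.4]],[[0.01,-0.15,-0.08],[20,3.7,-0.4]],[[0.01,-0.15,-0.08],[20,3.7,-0.4]],[[0.01,-0.15,-0.08],[20,3.7,-0.4]],[[0.01,-0.15,-0.08],[20,3.7,-0.4]]]' >/dev/null
python3 -m crank '[[[0.01,-0.14,-0.07],[19.3,3.7,-0.4]],[[0.01,-0.14,-0.07],[19.3,3.7,-0.4]],[[0.01,-0.14,-0.07],[19.3,3.7,-0.4]],[[0.01,-0.14,-0.07],[19.3,3.7,-0.4]],[[0.01,-0.14,-0.07],[19.3,3.7,-0.4]]]'
python3 - <<'E'
from h import *
O=np.array([.4551,-.1976,.010]); Rt=lean(10.25,40); M=yawM(10.25); ear=O+M@[0,-.079,.052]; P=ear+.005*Rt[:,2]
togo(P,Rt)
c=cam("wrist"); w=viewer.read_camera("wrist")
for q in ((0,-.1,.078),(0,-.058,.078),(0,-.038,.088),(0,.018,.088),(0,.1,.034),(0,-.1,0)):
    p=proj(c,O+M@q); print(q,p.round(1)); cv2.circle(w,tuple(int(x) for x in p),3,(255,0,0),1)
cv2.imwrite("pics/w2.png",w)
im=cv2.imread("pics/scene1.png"); s=cam("scene")
z=cv2.resize(im[175:325,150:240],None,fx=4,fy=4,interpolation=cv2.INTER_CUBIC); 
out=np.zeros((600,800,3),np.uint8); out[:600,:360]=z; out[:330,360:]=cv2.resize(w,(440,330)); cv2.imwrite("pics/m1.png",out)
print("pin proj",proj(s,(.491,.3225,.2)).round(1),"head",proj(s,(.491-.026,.3225,.2)).round(1))
E
```

```text
time_s: 2.7
tool_pos: [0.4639, -0.2426, 0.217]
tool_rot: [-0.262, 0.607, 0.719, 0.215]
contact_force: [-0.5, -0.5, -0.5]
width: 0.0852
gripper_force: 0.0
t 2.7 shift [ 0.0047 -0.0296 -0.1589] turn [ 0.42 -0.48  0.41]
(0, -0.1, 0.078) [279.7 378.5]
(0, -0.058, 0.078) [279.3 324.1]
(0, -0.038, 0.088) [279.  299.1]
(0, 0.018, 0.088) [278.5 238.7]
(0, 0.1, 0.034) [278.3 190.8]
(0, -0.1, 0) [280.  370.8]
pin proj [193.2 238. ] head [199.6 242.9]
```

View pics/m1.png

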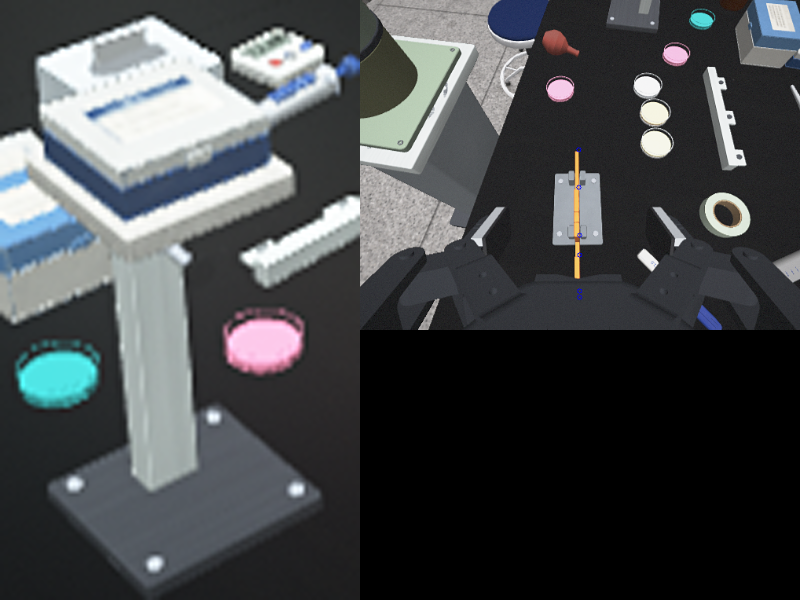

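The wrist view shows the plate about 3 px left of prediction, straight along the hand. The scene crop shows the pin stub at px (195,238), as predicted. I quantify the plate offset, then descend.

```bash
python3 - <<'E'
from h import *
c=cam("wrist"); w=viewer.read_camera("wrist"); hsv=cv2.cvtColor(w,cv2.COLOR_BGR2HSV)
m=cv2.inRange(hsv,(5,120,90),(25,255,255)); O=np.array([.4551,-.1976,.010]); M=yawM(10.25)
for v in (195,205,225,300,320,335,345):
    us=np.nonzero(m[v,255:300])[0]+255
    if len(us):
        u=us.mean(); z=.044 if v<230 else .096
        p=onz(c,u,v,z); print(v,us.min(),us.max(),(M.T@(p-O)).round(4))
E
```

```text
195 272 277 [-0.0035  0.0964  0.034 ]
205 272 277 [-0.0035  0.0827  0.034 ]
225 273 277 [-0.0029  0.0564  0.034 ]
300 271 277 [-0.0031 -0.0366  0.086 ]
320 272 278 [-0.0022 -0.0533  0.086 ]
335 271 277 [-0.003  -0.0653  0.086 ]
345 271 277 [-0.003  -0.0731  0.086 ]
```

```bash
python3 -m crank '[[[0.002,-0.03,-0.04],[0.4,-0.5,0.4]],[[0.002,-0.03,-0.08],[0.4,-0.5,0.4]],[[0.002,-0.03,-0.12],[0.4,-0.5,0.4]],[[0.002,-0.03,-0.15],[0.4,-0.5,0.4]],[[0.002,-0.03,-0.159],[0.4,-0.5,0.4]]]'
python3 -m crank '[[[0,0,0],[0,0,0]],[[0,0,0],[0,0,0]],[[0,0,0],[0,0,0]],[[0,0,0],[0,0,0]],[[0,0,0],[0,0,0]]]' 255
python3 -m crank '[[[0,0,0],[0,0,0]],[[0,0,0],[0,0,0]],[[0,0,0],[0,0,0]],[[0,0,0],[0,0,0]],[[0,0,0],[0,0,0]]]'
python3 - <<'E'
from h import *
O=np.array([.4526,-.198,.010]); Rt=lean(10.25,40); ear=O+yawM(10.25)@[0,-.079,.052]; togo(ear+.005*Rt[:,2],Rt)
E
```

```text
time_s: 3.22
tool_pos: [0.4675, -0.2643, 0.0599]
tool_rot: [-0.262, 0.599, 0.724, 0.219]
contact_force: [-1.2, 0.3, -1.6]
width: 0.0854
gripper_force: 0.0
time_s: 3.63
tool_pos: [0.4688, -0.2669, 0.0648]
tool_rot: [-0.259, 0.599, 0.725, 0.22]
contact_force: [-0.1, 0.0, -0.1]
width: 0.0256
gripper_force: 0.0
time_s: 4.05
tool_pos: [0.4673, -0.2671, 0.0638]
tool_rot: [-0.26, 0.6, 0.724, 0.219]
contact_force: [-6.5, -3.4, 7.8]
width: 0.0053
gripper_force: 58.4
t 4.05 shift [-0.0013 -0.0055 -0.0057] turn [ 0.18  0.34 -0.42]
```

Grasped with the plate between the pads (5.3 mm opening), about 5 mm higher on the ear and nearer the tab than planned. I save the grip and lift straight up.

```bash
python3 - <<'E'
from h import *
o=robot.get_obs(); Rt=q2R(o["tool_rot"]); O=np.array([.4526,-.198,.010])
t=Rt.T@(O-np.array(o["tool_pos"])); print(t); t[1]=0
yawm=np.degrees(np.arctan2(Rt[1,1],Rt[0,1])); print("tool y yaw",yawm, "z of tool y",Rt[2,1])
A=Rt.T@yawM(yawm); np.savez("grip.npz",t=t,A=A)
E
cat >> h.py <<'E'
import os
if os.path.exists("grip.npz"): _g=np.load("grip.npz"); gt,gA=_g["t"],_g["A"]
def sedge():
    o=robot.get_obs(); Rt=q2R(o["tool_rot"]); return np.array(o["tool_pos"])+Rt@gt, Rt@gA
def sgo(P,yaw):
    """shift/turn to bring straightedge origin to P upright at yaw"""
    Rs=yawM(yaw); Rt=Rs@gA.T; togo(np.array(P)-Rt@gt,Rt)
E
python3 -m crank '[[[0,0,0.03],[0,0,0]],[[0,0,0.06],[0,0,0]],[[0,0,0.07],[0,0,0]],[[0,0,0.07],[0,0,0]],[[0,0,0.07],[0,0,0]]]'
python3 - <<'E'
from h import *
p,S=sedge(); print(p.round(4),S.round(3).tolist())
c=cam("wrist"); w=viewer.read_camera("wrist"); cv2.imwrite("pics/w3.png",w)
hsv=cv2.cvtColor(w,cv2.COLOR_BGR2HSV); m=cv2.inRange(hsv,(5,120,90),(25,255,255))
k=max(cv2.findContours(m,cv2.RETR_EXTERNAL,cv2.CHAIN_APPROX_NONE)[0],key=cv2.contourArea); print(cv2.minAreaRect(k))
for q in ((0,.1,.034),(0,.1,0),(0,.018,.088),(0,-.038,.088)): print(q,proj(c,p+S@q).round(1))
sgo((.493,.018,.06),5.6)
cv2.imwrite("pics/w3z.png",w)
E
```

```text
[ 0.01988235 -0.00197575  0.08657445]
tool y yaw 10.667409428803827 z of tool y 0.0052129148126159874
time_s: 4.47
tool_pos: [0.4683, -0.2667, 0.1333]
tool_rot: [-0.259, 0.6, 0.725, 0.22]
contact_force: [-0.3, 0.2, -1.2]
width: 0.0053
gripper_force: 58.7
[ 0.4556 -0.1972  0.0794] [[0.983, -0.185, -0.002], [0.185, 0.983, 0.0], [0.002, -0.001, 1.0]]
((277.5, 211.5), (279.0, 15.0), 90.0)
(0, 0.1, 0.034) [278.9  69.3]
(0, 0.1, 0) [278.6 102.3]
(0, 0.018, 0.088) [280.1  91.1]
(0, -0.038, 0.088) [280.5 187.6]
t 4.52 shift [ 0.0316  0.2141 -0.0188] turn [-0.04  0.06 -5.05]
```

View pics/w3.png

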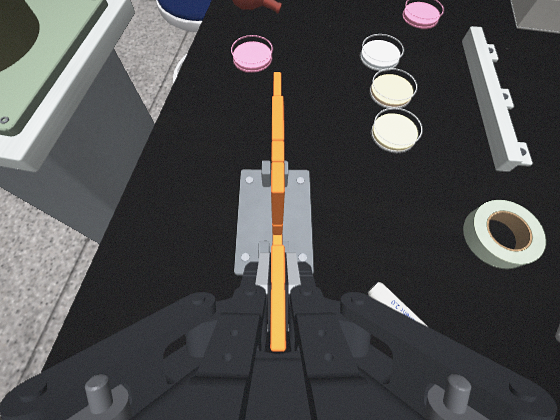

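The wrist view shows the plate upright and clear of the rest. Its tip is at (277,72) against (279,69) predicted, so the grip model is good to about 2 mm. Next I carry it in front of the dishes.

```bash
python3 -m crank '[[[0.006,0.04,0],[0,0,-1]],[[0.012,0.08,0],[0,0,-2]],[[0.018,0.12,0],[0,0,-3]],[[0.024,0.16,0],[0,0,-4]],[[0.029,0.2,0],[0,0,-5]]]' >/dev/null
python3 -m crank '[[[0.003,0.014,-0.019],[0,0,0]],[[0.003,0.014,-0.03],[0,0,0]],[[0.003,0.014,-0.045],[0,0,0]],[[0.003,0.014,-0.05],[0,0,0]],[[0.003,0.014,-0.05],[0,0,0]]]'
python3 - <<'E'
from h import *
p,S=sedge(); print(p.round(4)); sgo((.493,.018,.005),5.6)
# dishes and rail from the top camera, refreshed
c=cam("top"); im=viewer.read_camera("top"); cv2.imwrite("pics/top1.png",im); a=im[140:280,200:420]; cv2.imwrite("pics/top1z.png",cv2.resize(a,None,fx=3.6,fy=3.6,interpolation=cv2.INTER_CUBIC))
E
```

```text
time_s: 5.35
tool_pos: [0.4995, -0.053, 0.0817]
tool_rot: [-0.251, 0.631, 0.697, 0.23]
contact_force: [-0.5, -0.4, -1.1]
width: 0.0053
gripper_force: 58.6
[0.4928 0.0174 0.028 ]
t 5.35 shift [ 0.0001  0.0007 -0.0229] turn [-0.04 -0.06 -0.01]
```

View pics/top1z.png

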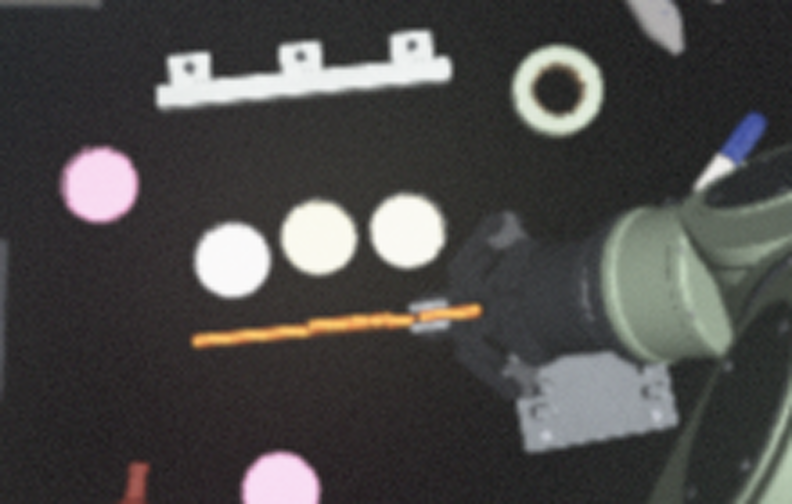

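The top view shows the plate behind all three dishes and parallel to the rail. It should go about 13 mm further to +y to cover the left dish (crop px 195–272). I shift, lower and then push.

```bash
python3 -m crank '[[[-0.001,0.013,-0.01],[0,0,0]],[[-0.001,0.013,-0.018],[0,0,0]],[[-0.001,0.013,-0.023],[0,0,0]],[[-0.001,0.013,-0.023],[0,0,0]],[[-0.001,0.013,-0.023],[0,0,0]]]'
python3 -m crank '[[[0.01,0.001,0],[0,0,0]],[[0.02,0.002,0],[0,0,0]],[[0.03,0.003,0],[0,0,0]],[[0.04,0.004,0],[0,0,0]],[[0.05,0.005,0],[0,0,0]]]'
python3 - <<'E'
from h import *
p,S=sedge(); print(p.round(4)); sgo((.672-.059*.995,.042,.005),5.6)
E
```

```text
time_s: 5.82
tool_pos: [0.4993, -0.0403, 0.0603]
tool_rot: [-0.25, 0.631, 0.698, 0.231]
contact_force: [-0.5, 0.5, -0.4]
width: 0.0053
gripper_force: 58.5
time_s: 6.23
tool_pos: [0.5498, -0.0351, 0.0608]
tool_rot: [-0.25, 0.631, 0.698, 0.231]
contact_force: [-1.3, 0.7, -1.3]
width: 0.0053
gripper_force: 58.5
[0.5433 0.0352 0.007 ]
t 6.23 shift [ 0.0701  0.0068 -0.002 ] turn [ 0.02  0.11 -0.04]
```

```bash
python3 -m crank '[[[0.01,0.001,-0.001],[0,0,0]],[[0.02,0.002,-0.001],[0,0,0]],[[0.03,0.003,-0.001],[0,0,0]],[[0.04,0.004,-0.001],[0,0,0]],[[0.05,0.005,-0.001],[0,0,0]]]'
python3 -m crank '[[[0.004,0.0005,0],[0,0,0]],[[0.008,0.001,0],[0,0,0]],[[0.012,0.001,0],[0,0,0]],[[0.016,0.0015,0],[0,0,0]],[[0.02,0.002,0],[0,0,0]]]'
python3 - <<'E'
from h import *
p,S=sedge(); print(p.round(4)); sgo((.672-.053*.995,.042,.005),5.6)
im=viewer.read_camera("top"); cv2.imwrite("pics/top2z.png",cv2.resize(im[140:280,200:420],None,fx=3.6,fy=3.6,interpolation=cv2.INTER_CUBIC))
E
```

```text
time_s: 6.65
tool_pos: [0.5997, -0.0301, 0.0598]
tool_rot: [-0.25, 0.631, 0.698, 0.231]
contact_force: [-1.1, -0.0, -0.4]
width: 0.0055
gripper_force: 58.5
time_s: 7.07
tool_pos: [0.6194, -0.0278, 0.0594]
tool_rot: [-0.25, 0.631, 0.698, 0.231]
contact_force: [0.0, -0.0, -1.1]
width: 0.0053
gripper_force: 58.6
[0.6129 0.0425 0.0056]
t 7.07 shift [ 0.0064 -0.0005 -0.0006] turn [-0.01  0.08 -0.03]
```

View pics/top2z.png

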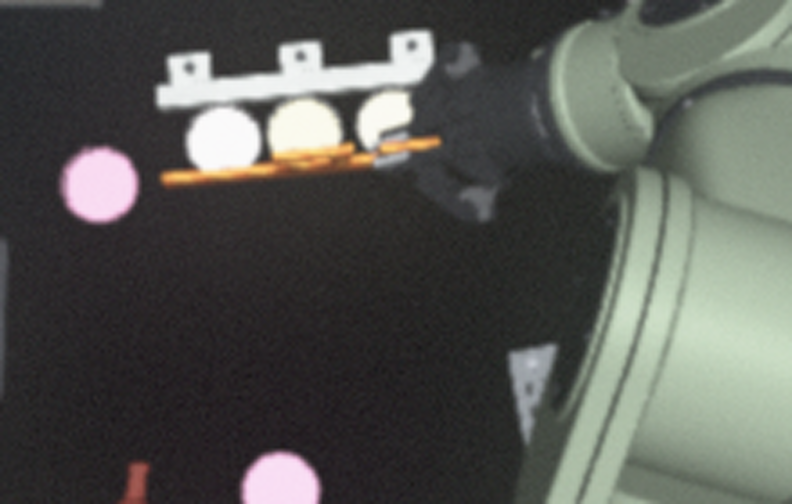

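The top view shows all three dishes riding on the plate, with a few millimetres left to the rail. I push the rest slowly, watching the force.

```bash
python3 -m crank '[[[0.002,0,0],[0,0,0]],[[0.003,0,0],[0,0,0]],[[0.004,0,0],[0,0,0]],[[0.005,0,0],[0,0,0]],[[0.005,0,0],[0,0,0]]]'
python3 -m crank '[[[0.001,0,0],[0,0,0]],[[0.002,0,0],[0,0,0]],[[0.002,0,0],[0,0,0]]]'
python3 - <<'E'
from h import *
p,S=sedge(); print(p.round(4))
im=viewer.read_camera("scene"); cv2.imwrite("pics/s3.png",im)
c=cam("top"); im=viewer.read_camera("top"); cv2.imwrite("pics/top3.png",im); hsv=cv2.cvtColor(im,cv2.COLOR_BGR2HSV)
E
```

```text
time_s: 7.53
tool_pos: [0.6235, -0.0278, 0.0592]
tool_rot: [-0.251, 0.63, 0.698, 0.23]
contact_force: [-6.1, -1.6, 1.3]
width: 0.0053
gripper_force: 59.0
time_s: 7.78
tool_pos: [0.6242, -0.0277, 0.0593]
tool_rot: [-0.252, 0.63, 0.698, 0.229]
contact_force: [-17.1, -2.5, 8.4]
width: 0.0054
gripper_force: 60.5
[0.6172 0.0426 0.0055]
```

Contact at 17 N, so the dishes are square against the rail. I back off, then lift.

```bash
python3 -m crank '[[[-0.008,-0.001,0],[0,0,0]],[[-0.02,-0.002,0],[0,0,0]],[[-0.035,-0.0035,0],[0,0,0]],[[-0.05,-0.005,0.01],[0,0,0]],[[-0.05,-0.005,0.03],[0,0,0]]]' >/dev/null
python3 -m crank '[[[0,0,0.04],[0,0,-2]],[[-0.01,0.01,0.08],[0,0,-4]],[[-0.03,0.03,0.11],[0,0,-6]],[[-0.036,0.06,0.11],[0,0,-6]],[[-0.036,0.09,0.11],[0,0,-6]]]'
python3 - <<'E'
from h import *
p,S=sedge(); print(p.round(4)); pin=np.array([.491,.3225,.2]); sgo(pin+yawM(-.7)@[-.0015,-.134,-.057],-.7)
E
```

```text
time_s: 8.72
tool_pos: [0.5396, 0.0575, 0.2013]
tool_rot: [-0.236, 0.667, 0.663, 0.244]
contact_force: [0.4, 0.8, -2.3]
width: 0.0054
gripper_force: 58.9
[0.5407 0.1281 0.1474]
t 8.72 shift [-0.0529  0.0604 -0.0045] turn [ 0.06  0.24 -0.21]
```

```bash
python3 -m crank '[[[-0.025,0.02,-0.004],[0,0.2,-0.2]],[[-0.053,0.04,-0.004],[0,0.2,-0.2]],[[-0.053,0.06,-0.004],[0,0.2,-0.2]],[[-0.053,0.06,-0.004],[0,0.2,-0.2]],[[-0.053,0.06,-0.004],[0,0.2,-0.2]]]'
python3 - <<'E'
from h import *
p,S=sedge(); print(p.round(4)); pin=np.array([.491,.3225,.2]); sgo(pin+yawM(-.7)@[-.0015,-.134,-.057],-.7)
w=viewer.read_camera("wrist"); c=cam("wrist"); s=viewer.read_camera("scene"); t=viewer.read_camera("top"); sc=cam("scene"); tc=cam("top")
for n,i in (("w4",w),("s4",s),("t4",t)): cv2.imwrite(f"pics/{n}.png",i)
for nm,X in (("pin-x",pin+[-.023,0,0]),("pin+x",pin+[.02,0,0]),("tip",p+S@[0,.1,.034]),("tab+",p+S@[0,.018,.088]),("tab slot",p+S@[0,.018,.057])): print(nm,"wrist",proj(c,X).round(1),"scene",proj(sc,X).round(1))
hsv=cv2.cvtColor(t,cv2.COLOR_BGR2HSV); m=(hsv[...,2]>140).astype(np.uint8)*255; m[:168]=0;m[195:]=0;m[:,:235]=0;m[:,335:]=0
for k in cv2.findContours(m,0,1)[0]:
    if cv2.contourArea(k)>60: (u,v),r=cv2.minEnclosingCircle(k); q=onz(tc,u,v,.014); print("dish",u,v,r,(yawM(5.6).T@(q-[.672,.0354,0])).round(4))
out=np.zeros((600,800,3),np.uint8); out[:420,:560]=w; out[:,560:]=0
z=cv2.resize(s[170:290,170:250],None,fx=3,fy=3,interpolation=cv2.INTER_CUBIC); out[:360,560:]=z
z=cv2.resize(t[150:200,230:340],None,fx=3.6,fy=3.6,interpolation=cv2.INTER_CUBIC); out[420:600,:396]=z
cv2.imwrite("pics/m4.png",out)
E
```

```text
time_s: 9.13
tool_pos: [0.4874, 0.1179, 0.1956]
tool_rot: [-0.238, 0.667, 0.663, 0.243]
contact_force: [0.4, -1.1, -0.8]
width: 0.0054
gripper_force: 59.0
[0.4883 0.1885 0.1418]
t 9.13 shift [-0.0007  0.      0.0012] turn [-0.   -0.06 -0.2 ]
pin-x wrist [250.2   8.9] scene [198.9 242.3]
pin+x wrist [306.5   8.8] scene [188.4 234.3]
tip wrist [278.2  68. ] scene [206.3 241.5]
tab+ wrist [279.2  89.1] scene [233.3 210.8]
tab slot wrist [278.7 130.5] scene [233.6 221.6]
dish 308.80767822265625 173.26922607421875 10.338330268859863 [-0.0264 -0.0627  0.014 ]
dish 284.0714416503906 175.35714721679688 10.412505149841309 [-0.0259  0.0046  0.014 ]
dish 257.5 175.0 15.207006454467773 [-0.0182  0.0761  0.014 ]
```

View pics/m4.png

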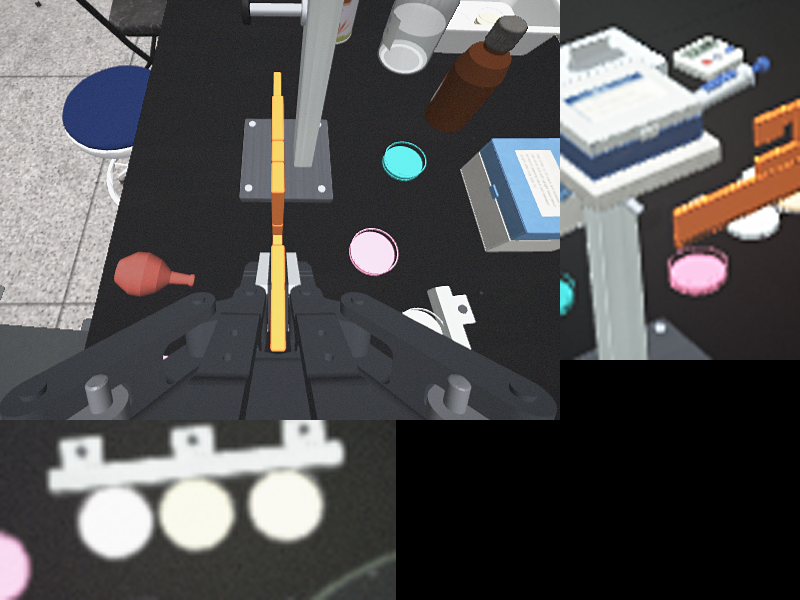

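The composite shows the dishes in a row at the rail. The pin is at wrist row 9 between columns 250 and 303, as predicted. The plate tip is at (277,72), 4 px from prediction. I refine the plate's y/z relative to the pin numerically from the scene image.

```bash
python3 - <<'E'
from h import *
s=cv2.imread("pics/s4.png"); w=cv2.imread("pics/w4.png"); sc=cam("scene"); c=cam("wrist"); p,S=sedge()
f=4; S4=cv2.resize(s,None,fx=f,fy=f,interpolation=cv2.INTER_CUBIC); hsv=cv2.cvtColor(S4,cv2.COLOR_BGR2HSV)
m=cv2.inRange(hsv,(3,130,70),(25,255,255)); m[:170*f]=0; m[265*f:]=0
k=max(cv2.findContours(m,cv2.RETR_EXTERNAL,cv2.CHAIN_APPROX_NONE)[0],key=cv2.contourArea)
a=cv2.approxPolyDP(k,5,True)[:,0]; a=(a+.5)/f-.5
print("poly",a.round(1).tolist())
for q in ((.1,.034),(.1,0),(.018,.088),(.018,.064),(.018,.05),(.018,.034),(-.022,.05),(-.022,.074),(-.038,.088),(-.038,.034),(-.058,.078)): print(q,proj(sc,p+S@[-.003,q[0],q[1]]).round(1))
g=cv2.cvtColor(s,cv2.COLOR_BGR2GRAY); print(g[234:248,186:206])
gw=cv2.cvtColor(w,cv2.COLOR_BGR2GRAY); print("wrist pin cols",[gw[0:24,u].tolist() for u in (260,285)]); print("row9",gw[9,238:312].tolist())
ow=cv2.inRange(cv2.cvtColor(w,cv2.COLOR_BGR2HSV),(3,120,70),(25,255,255)); print("tip rows",[np.nonzero(ow[:,u])[0][:1] for u in (275,277,279)],"widths",[int((ow[r,250:300]>0).sum()) for r in range(66,130,4)])
E
```

```text
poly [[271.4, 206.9], [264.1, 216.9], [258.6, 215.1], [257.9, 218.1], [254.1, 220.4], [252.4, 217.9], [252.4, 201.6], [234.4, 208.6], [234.9, 218.4], [243.4, 215.1], [246.1, 210.4], [247.1, 215.9], [234.6, 221.6], [234.1, 228.9], [218.1, 234.4], [217.9, 236.4], [213.1, 238.6], [211.9, 237.4], [211.1, 239.6], [207.9, 238.9], [208.1, 251.9], [210.4, 252.1], [217.1, 247.1], [221.4, 247.4], [228.1, 242.1], [269.6, 224.1], [271.6, 220.1]]
(0.1, 0.034) [207.3 241.9]
(0.1, 0) [208.  253.5]
(0.018, 0.088) [234.4 211.1]
(0.018, 0.064) [234.6 219.5]
(0.018, 0.05) [234.7 224.3]
(0.018, 0.034) [234.8 229.8]
(-0.022, 0.05) [247.4 218.8]
(-0.022, 0.074) [247.4 210.6]
(-0.038, 0.088) [252.3 203.7]
(-0.038, 0.034) [252.4 222. ]
(-0.058, 0.078) [258.5 204.6]
[[161 162 163 162 160 162 164 158 159 162 128 123  70  63  51  55  55  56
   57  56]
 [165 163 162 161 159 162 161 147 149 120  62  54  53  55  57  57  56  57
   57  56]
 [162 159 162 161 159 168 170 205 207  97  45  53  55  57  56  57  57  57
   57  59]
 [159 159 159 148 154 161 201 241 240 196  94  47  53  56  57  56  57  56
   57  59]
 [157 15
[... 856 characters left out ...]
s [[43, 42, 23, 222, 231, 227, 226, 227, 227, 221, 203, 173, 142, 124, 108, 90, 53, 39, 45, 45, 38, 39, 36, 43], [38, 40, 23, 173, 227, 229, 226, 227, 226, 225, 209, 178, 152, 127, 111, 104, 64, 40, 41, 44, 42, 39, 42, 39]]
row9 [34, 40, 45, 37, 40, 41, 42, 41, 42, 42, 41, 32, 229, 223, 219, 219, 219, 220, 220, 220, 221, 220, 221, 221, 221, 222, 223, 222, 221, 221, 221, 224, 222, 224, 223, 223, 225, 221, 223, 222, 224, 223, 225, 224, 226, 226, 225, 225, 225, 225, 224, 225, 225, 227, 225, 227, 226, 226, 227, 226, 225, 227, 229, 176, 185, 215, 219, 222, 230, 152, 122, 146, 153, 160]
tip rows [array([72]), array([72]), array([72])] widths [0, 0, 9, 9, 9, 9, 9, 9, 12, 12, 12, 12, 12, 12, 12, 12]
```

Combining the views, the plate sits about 4 mm more to -y and about 1 mm higher than my model, while the pin matches. The present height suits. I slide in 110 mm, stop just before the mouth, and compare slot and pin in the scene image.

```bash
python3 -m crank '[[[0,0.025,0],[0,0,0]],[[0.001,0.05,0],[0,0,0]],[[0.001,0.075,0],[0,0,0]],[[0.001,0.1,0],[0,0,0]],[[0.001,0.11,0],[0,0,0]]]'
python3 -m crank '[[[0,0,0],[0,0,0]],[[0,0,0],[0,0,0]]]' >/dev/null
cat > cmp.py <<'E'
from h import *
s=viewer.read_camera("scene"); w=viewer.read_camera("wrist"); p,S=sedge(); sc=cam("scene"); c=cam("wrist"); print("model",p.round(4))
f=4; S4=cv2.resize(s,None,fx=f,fy=f,interpolation=cv2.INTER_CUBIC); m=cv2.inRange(cv2.cvtColor(S4,cv2.COLOR_BGR2HSV),(3,130,70),(25,255,255)); m[:185*f]=0; m[270*f:]=0; m[:,:160*f]=0; m[:,255*f:]=0
for k in cv2.findContours(m,cv2.RETR_EXTERNAL,cv2.CHAIN_APPROX_NONE)[0]:
    if cv2.contourArea(k)>200: print("poly",((cv2.approxPolyDP(k,4,True)[:,0]+.5)/f-.5).round(1).tolist())
for q in ((.1,.034),(.018,.088),(.018,.064),(.018,.05),(.018,.034),(-.038,.088)): print(q,proj(sc,p+S@[-.003,*q]).round(1),proj(c,p+S@[0,*q]).round(1))
print("pin",proj(sc,(.468,.3225,.2)).round(1),proj(sc,(.487,.3225,.2)).round(1),"wrist",proj(c,(.491,.3225,.2)).round(1))
g=cv2.cvtColor(s,cv2.COLOR_BGR2GRAY); print(g[232:246,188:212]); print("sat");print(cv2.cvtColor(s,cv2.COLOR_BGR2HSV)[232:246,188:212,1])
gw=cv2.cvtColor(w,cv2.COLOR_BGR2GRAY); ow=cv2.inRange(cv2.cvtColor(w,cv2.COLOR_BGR2HSV),(3,120,70),(25,255,255))
print("w pin col262",gw[60:150:3,262].tolist(),"tip",np.nonzero(ow[:,277])[0][:1],[int((ow[r,250:300]>0).sum()) for r in range(68,260,6)])
cv2.imwrite("pics/s5.png",s); cv2.imwrite("pics/w5.png",w)
E
python3 cmp.py
```

```text
time_s: 9.7
tool_pos: [0.488, 0.2299, 0.1955]
tool_rot: [-0.239, 0.667, 0.663, 0.243]
contact_force: [0.3, 0.7, -0.7]
width: 0.0054
gripper_force: 59.0
model [0.4898 0.2965 0.1412]
poly [[238.1, 220.9], [229.4, 232.6], [223.6, 230.1], [223.1, 232.4], [217.9, 234.9], [217.4, 226.6], [210.9, 229.1], [210.4, 232.4], [199.6, 237.1], [203.4, 240.9], [200.9, 245.6], [198.4, 246.4], [196.1, 244.4], [181.9, 252.4], [177.9, 252.4], [167.4, 256.9], [168.6, 269.4], [179.6, 265.6], [204.9, 253.1], [206.4, 254.4], [215.9, 248.1], [217.4, 249.4], [220.9, 245.9], [237.9, 237.9]]
poly [[231.1, 214.1], [226.4, 217.1], [223.1, 216.9], [223.1, 225.9]]
(0.1, 0.034) [166.9 259.7] [278.9  69.2]
(0.018, 0.088) [196.2 226.9] [280.   90.9]
(0.018, 0.064) [196.9 235.6] [279.5 123.9]
(0.018, 0.05) [197.2 240.6] [279.2 139.5]
(0.018, 0.034) [197.7 246.2] [279.  154.9]
(-0.038, 0.088) [216.3 218.7] [280.4 187.3]
pin [198.9 242.3] [194.2 238.7] wrist [280.7 119.6]
[[226 198 162 150 166 165 160 161 163 163 162 167 159 142 125 100  97  66
   52  52  52  49  50  94]
 [162 161 158 157 164 164 160 164 164 164 148 142 
[... 2261 characters left out ...]
181 177 179 165]
 [ 13  13  13  12  11  10  13  11  21  19  24  28  23  19   5 105 179 176
  174 176 180 170 173 171]
 [ 13  13  13  12  13  11  13  11  22  15  19  24  24  15  15 130 178 176
  171 172 172 172 173 172]
 [ 11  13  13  13  11  14  16  19  12   5  20  15  10   5  71 164 171 173
  173 173 173 173 173 173]
 [ 13  13  13  16  16  20  17  72 179  76  16   5   5 105 160 175 174 172
  174 174 172 173 173 174]]
w pin col262 [55, 54, 50, 53, 54, 53, 99, 52, 234, 234, 233, 237, 238, 236, 231, 197, 146, 142, 145, 143, 139, 134, 135, 132, 101, 36, 36, 35, 38, 36] tip [133] [0, 0, 0, 0, 0, 0, 0, 0, 0, 0, 0, 14, 12, 14, 14, 14, 14, 14, 14, 14, 14, 14, 13, 12, 12, 11, 11, 11, 10, 11, 14, 14]
```

The shelf now hides the pin from the wrist, but the scene edges agree with the model to about 1–2 mm. The rest's known 10 mm height fixes z, so I raise 2 mm to centre the slot on the pin. Then I enter gently, watching the force.

```bash
python3 -m crank '[[[0,0,0.002],[0,0,0]],[[0,0,0.002],[0,0,0]],[[0,0.004,0.002],[0,0,0]],[[0,0.008,0.002],[0,0,0]],[[0,0.01,0.002],[0,0,0]]]'
python3 -m crank '[[[0,0.002,0],[0,0,0]],[[0,0.004,0],[0,0,0]],[[0,0.006,0],[0,0,0]],[[0,0.006,0],[0,0,0]]]'
python3 -c "
from h import *
p,S=sedge();print(p.round(4),S.round(3).tolist())"
```

```text
time_s: 10.38
tool_pos: [0.4882, 0.238, 0.1974]
tool_rot: [-0.238, 0.668, 0.662, 0.243]
contact_force: [0.6, 0.9, -1.5]
width: 0.0051
gripper_force: 59.0
time_s: 10.72
tool_pos: [0.4882, 0.2438, 0.1974]
tool_rot: [-0.238, 0.668, 0.662, 0.243]
contact_force: [0.2, -0.3, -1.3]
width: 0.0052
gripper_force: 59.0
[0.489  0.3144 0.1435] [[1.0, 0.009, 0.002], [-0.009, 1.0, -0.0], [-0.002, 0.0, 1.0]]
```

```bash
python3 -m crank '[[[0,0.005,0],[0,0,0]],[[0,0.01,0],[0,0,0]],[[0,0.015,0],[0,0,0]],[[0,0.019,0],[0,0,0]],[[0,0.02,0],[0,0,0]]]'
python3 -m crank '[[[0,0.002,0],[0,0,0]],[[0,0.004,0],[0,0,0]],[[0,0.005,0],[0,0,0]],[[0,0.005,0],[0,0,0]]]'
python3 -c "
from h import *
p,S=sedge();print(p.round(4),S.round(3).tolist())"
```

```text
time_s: 11.13
tool_pos: [0.488, 0.2644, 0.1974]
tool_rot: [-0.238, 0.667, 0.662, 0.243]
contact_force: [0.1, 1.0, -0.5]
width: 0.0055
gripper_force: 59.0
time_s: 11.47
tool_pos: [0.4882, 0.2685, 0.1973]
tool_rot: [-0.238, 0.668, 0.662, 0.243]
contact_force: [0.1, -0.0, -1.2]
width: 0.0056
gripper_force: 59.0
[0.4891 0.3392 0.1435] [[1.0, 0.01, 0.002], [-0.01, 1.0, -0.0], [-0.002, 0.0, 1.0]]
```

Still free. I advance to the slot's closed end in small steps.

```bash
for i in 1; do python3 -m crank '[[[0,0.001,0],[0,0,0]],[[0,0.002,0],[0,0,0]],[[0,0.003,0],[0,0,0]],[[0,0.003,0],[0,0,0]]]' | grep -E "tool_pos|force"; done
python3 -m crank '[[[0,0.001,0],[0,0,0]],[[0,0.002,0],[0,0,0]],[[0,0.002,0],[0,0,0]]]'| grep -E "tool_pos|force"
```

```text
tool_pos: [0.4882, 0.2716, 0.1974]
contact_force: [0.2, -0.0, -1.0]
gripper_force: 59.0
tool_pos: [0.4884, 0.2731, 0.1972]
contact_force: [-0.6, -4.4, 0.4]
gripper_force: 59.9
```

The slot's end touches the pin (-4.4 N). I back off 3 mm to centre in the notch and let down.

```bash
python3 -m crank '[[[0,-0.003,0],[0,0,0]],[[0,-0.003,0],[0,0,0]],[[0,-0.003,-0.003],[0,0,0]],[[0,-0.003,-0.006],[0,0,0]],[[0,-0.003,-0.008],[0,0,0]]]'| grep -E "tool_pos|force"
python3 -m crank '[[[0,0,-0.002],[0,0,0]],[[0,0,-0.003],[0,0,0]],[[0,0,-0.004],[0,0,0]],[[0,0,-0.004],[0,0,0]]]'| grep -E "tool_pos|force"
```

```text
tool_pos: [0.4882, 0.2704, 0.1889]
contact_force: [0.2, -0.1, -1.3]
gripper_force: 59.1
tool_pos: [0.4882, 0.2704, 0.1852]
contact_force: [-0.4, -0.1, -0.7]
gripper_force: 59.1
```

```bash
python3 -c "
from h import *
p,S=sedge();print(p.round(4),S.round(3).tolist(),robot.get_obs()['contact_force'])"
```

```text
[0.4891 0.341  0.1313] [[1.0, 0.01, 0.002], [-0.01, 1.0, 0.0], [-0.002, -0.0, 1.0]] [-0.41119346 -0.08431848 -0.66858964]
```

```bash
python3 -m crank '[[[0,0,-0.0005],[0,0,0]],[[0,0,-0.001],[0,0,0]],[[0,0,-0.001],[0,0,0]]]'| grep -E "tool_pos|force"
python3 -m crank '[[[0,0,-0.0005],[0,0,0]],[[0,0,-0.001],[0,0,0]],[[0,0,-0.001],[0,0,0]]]'| grep -E "tool_pos|force"
```

```text
tool_pos: [0.4883, 0.2704, 0.1843]
contact_force: [0.1, -0.4, -0.3]
gripper_force: 59.1
tool_pos: [0.4883, 0.2705, 0.1835]
contact_force: [-0.7, -1.3, 4.5]
gripper_force: 59.7
```

Seated with 4.5 N on the pin. I relieve slightly, open the fingers part way and let it settle.

```bash
python3 -m crank '[[[0,0,0.0005],[0,0,0]],[[0,0,0.0005],[0,0,0]],[[0,0,0.0005],[0,0,0]]]' 215 
python3 -m crank '[[[0,0,0.0005],[0,0,0]],[[0,0,0.0005],[0,0,0]],[[0,0,0.0005],[0,0,0]],[[0,0,0.0005],[0,0,0]],[[0,0,0.0005],[0,0,0]]]' 150
python3 - <<'E'
from h import *
s=viewer.read_camera("scene"); cv2.imwrite("pics/s6.png",s); p,S=sedge(); sc=cam("scene"); print(p.round(4))
f=4; S4=cv2.resize(s,None,fx=f,fy=f,interpolation=cv2.INTER_CUBIC); m=cv2.inRange(cv2.cvtColor(S4,cv2.COLOR_BGR2HSV),(3,130,70),(25,255,255)); m[:185*f]=0; m[280*f:]=0; m[:,:140*f]=0; m[:,255*f:]=0
k=max(cv2.findContours(m,0,1)[0],key=cv2.contourArea); print(((cv2.approxPolyDP(k,4,True)[:,0]+.5)/f-.5).round(1).tolist())
P=np.array([.491,.3225,.2])
for q in ((.1,.034),(.1,0),(-.1,0)): print(q,proj(sc,P+[-.003,q[0]+.016,q[1]-.07]).round(1))
E
```

```text
time_s: 13.55
tool_pos: [0.4883, 0.2703, 0.1838]
tool_rot: [-0.238, 0.668, 0.662, 0.243]
contact_force: [-1.0, 1.5, 0.1]
width: 0.0133
gripper_force: 0.0
time_s: 13.97
tool_pos: [0.4883, 0.2704, 0.1843]
tool_rot: [-0.238, 0.668, 0.662, 0.243]
contact_force: [0.5, 0.1, -0.1]
width: 0.035
gripper_force: 0.0
[0.4891 0.341  0.1305]
[[221.4, 224.6], [208.4, 230.1], [209.1, 242.1], [207.9, 243.6], [199.6, 246.4], [196.4, 245.6], [195.1, 243.6], [181.6, 249.9], [181.9, 254.1], [180.4, 256.4], [176.1, 256.6], [163.9, 261.9], [158.1, 266.1], [156.1, 265.1], [150.1, 267.6], [149.1, 269.9], [150.6, 279.4], [159.4, 279.4], [166.1, 274.1], [168.1, 275.1], [174.9, 270.4], [177.4, 271.4], [182.4, 267.1], [197.6, 261.9], [201.6, 258.4], [204.4, 259.4], [209.9, 254.9], [224.4, 250.1], [223.6, 239.1], [218.6, 245.1], [211.9, 241.9], [212.9, 236.9]]
(0.1, 0.034) [150.8 271.2]
(0.1, 0) [152.4 283.2]
(-0.1, 0) [224.1 249.4]
```

The plate hangs level and is released. Now I back the hand out along its own axis and to -y.

```bash
python3 -m crank '[[[0,-0.007,0.008],[0,0,0]],[[0,-0.02,0.024],[0,0,0]],[[0,-0.04,0.045],[0,0,0]],[[0,-0.06,0.065],[0,0,0]],[[0,-0.08,0.08],[0,0,0]]]'
python3 -m crank '[[[0,-0.03,0.03],[0,0,0]],[[0,-0.05,0.04],[0,0,0]],[[0,-0.05,0.04],[0,0,0]],[[0,-0.05,0.04],[0,0,0]],[[0,-0.05,0.04],[0,0,0]]]'
python3 -m crank '[[[0,0,0],[0,0,0]],[[0,0,0],[0,0,0]],[[0,0,0],[0,0,0]],[[0,0,0],[0,0,0]],[[0,0,0],[0,0,0]]]'
cat > fin.py <<'E'
from h import *
s=viewer.read_camera("scene"); sc=cam("scene"); t=viewer.read_camera("top"); tc=cam("top")
f=4; S4=cv2.resize(s,None,fx=f,fy=f,interpolation=cv2.INTER_CUBIC); m=cv2.inRange(cv2.cvtColor(S4,cv2.COLOR_BGR2HSV),(3,130,70),(25,255,255)); m[:185*f]=0; m[290*f:]=0; m[:,:135*f]=0; m[:,255*f:]=0
k=max(cv2.findContours(m,0,1)[0],key=cv2.contourArea); a=((cv2.approxPolyDP(k,4,True)[:,0]+.5)/f-.5).round(1); print(a.tolist())
hsv=cv2.cvtColor(t,cv2.COLOR_BGR2HSV); m=(hsv[...,2]>140).astype(np.uint8)*255; m[:168]=0;m[195:]=0;m[:,:248]=0;m[:,335:]=0
for k in cv2.findContours(cv2.erode(m,np.ones((3,3))),0,1)[0]:
    if cv2.contourArea(k)>60: (u,v),r=cv2.minEnclosingCircle(k); q=onz(tc,u,v,.014); print("dish",round(u,1),round(v,1),round(r,1),(yawM(5.6).T@(q-[.672,.0354,0])).round(4))
E
python3 fin.py
```

```text
time_s: 14.43
tool_pos: [0.488, 0.1888, 0.2662]
tool_rot: [-0.238, 0.668, 0.662, 0.243]
contact_force: [0.8, 0.2, 0.7]
width: 0.0354
gripper_force: 0.0
time_s: 14.85
tool_pos: [0.4879, 0.1407, 0.3043]
tool_rot: [-0.238, 0.668, 0.662, 0.242]
contact_force: [-0.0, 0.3, -0.0]
width: 0.0356
gripper_force: 0.0
time_s: 15.27
tool_pos: [0.4882, 0.1406, 0.3042]
tool_rot: [-0.238, 0.668, 0.662, 0.243]
contact_force: [-0.2, -0.5, -0.1]
width: 0.0352
gripper_force: 0.0
[[223.4, 223.6], [208.4, 229.9], [207.9, 243.4], [198.9, 246.6], [195.1, 243.6], [181.6, 250.1], [181.9, 254.6], [180.4, 256.4], [165.4, 261.6], [159.1, 266.1], [155.1, 266.1], [150.1, 268.6], [151.6, 281.6], [153.4, 282.4], [155.6, 279.6], [158.4, 280.4], [166.6, 274.4], [171.4, 274.4], [180.1, 268.4], [192.1, 262.9], [197.4, 262.1], [201.4, 258.6], [215.9, 251.9], [218.9, 252.1], [222.9, 248.9], [223.9, 249.6]]
dish 308.9 174.2 9.4 [-0.0289 -0.0626  0.014 ]
dish 284.0 175.5 9.1 [-0.0262  0.0049  0.014 ]
dish 261.5 176.8 9.6 [-0.0241  0.0657  0.014 ]
```

```bash
for i in 1 2 3 4; do python3 -m crank '[[[0,0,0],[0,0,0]],[[0,0,0],[0,0,0]],[[0,0,0],[0,0,0]],[[0,0,0],[0,0,0]],[[0,0,0],[0,0,0]]]' >/dev/null; done
python3 fin.py; python3 fin.py | head -1
python3 -c "
from cell import robot
print(robot.hand_in())"
```

```text
[[223.4, 223.6], [208.4, 229.9], [208.1, 243.4], [199.1, 246.6], [195.1, 243.6], [182.4, 249.4], [180.4, 256.4], [165.1, 261.6], [158.9, 266.1], [150.4, 268.1], [149.4, 270.4], [151.4, 281.4], [153.4, 282.4], [159.6, 277.6], [162.4, 278.4], [170.4, 272.4], [173.4, 273.4], [182.1, 267.4], [192.6, 262.6], [197.4, 262.1], [201.6, 258.4], [206.4, 257.6], [214.1, 252.9], [217.4, 253.4], [223.9, 248.6]]
dish 308.9 174.0 9.3 [-0.0283 -0.0626  0.014 ]
dish 284.0 175.4 9.1 [-0.026   0.0048  0.014 ]
dish 261.3 177.2 9.8 [-0.0252  0.0665  0.014 ]
[[223.4, 223.6], [208.4, 229.9], [208.1, 243.4], [199.1, 246.6], [195.1, 243.6], [182.4, 249.4], [180.4, 256.4], [174.1, 257.6], [165.1, 261.6], [161.1, 265.1], [149.6, 268.6], [151.4, 281.4], [153.6, 282.4], [157.4, 278.9], [162.4, 278.4], [171.1, 272.1], [173.4, 273.4], [182.1, 267.4], [193.9, 262.1], [197.4, 262.1], [201.6, 258.4], [206.4, 257.6], [214.1, 252.9], [217.4, 253.4], [218.1, 251.6], [224.1, 248.9]]
the job is handed in; nothing more can be done
None
```

The job is handed in, though the hand-in returned no verdict: the straightedge hangs still and released on the pin, and the three dishes stand in a row at the rail, their centres measured 25–28 mm from its face.

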